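Balance the mobile's bar on the stand

TASK

Lift the wooden bar that carries the little red house, keeping it level, and lay it across the round blue top of the balancing stand at the point where it balances, so that it stays level on the stand alone, tipping to neither side, when you let go. Leave the bar with the green fir tree where it lies.

Things in the scene. Friction and masses are not known exactly. Their poses are not given: they have to be found in the camera images.
- bar: Pale wooden bar of a hanging mobile, 320 long, 18 wide, 22 tall, loose, lying on the table with the red house threaded on it. About 100 g without the house. Origin: centre of its underside, in the middle of its length; x runs along the bar towards the end with the house, z up. With the house its balance point lies about halfway between the bar's middle and the house's centre (within some 6 mm, as the wood's weight varies).
- house (a joint): Where the red house with white roof sits on the bar: distance in m of the house's centre from the bar's middle, along the bar's +x (0.10 to 0.13 m). The house is 34 along the bar, about 50 across it, its roof ridge about 60 above the bar's underside, its floor 2 above it; 100 g. It is stiff on the bar (about 8 N moves it) and need not be moved.
- stand: Balancing stand, fixed to the table: dark wooden foot of 100 diameter, a thin stem and a round flat head of 44 diameter with a blue top, 60 above the table. Origin: centre of its underside; z up; the centre of the blue top is 60 straight above the origin.
- tree_bar: The other wooden bar, same size (320 x 18 x 22), loose, with a green fir tree 66 tall fixed 115 from its middle. Not to be used. Origin: centre of its underside at mid-length; x along it towards the tree.
Things that resemble listed ones, but are neither listed nor needed, are in the scene too. Of the things like the stand, leave any that is pink; of the rest the smaller one is meant.

How it is judged:
On the way:
1. the bar with the house is lifted level (within 10 degrees), its middle more than 30 mm above the table (height (world z) of bar above 0.03 m and angle between bar's own z axis and vertical below 0.175 rad), for 0.2 s.
At the end, for the whole second after the job is handed in: The bar with the house rests on the stand's blue top, released and still, level within 7 degrees, its underside at the height of the top (60 mm, within 12 mm); the bar with the tree is within 20 mm of where it lay (contact force between bar and stand above 1 N and angle between bar's own z axis and vertical below 0.12 rad and z of bar in the frame of stand between 0.048 and 0.072 m and linear speed of bar below 0.02 m/s and distance of tree_bar from where it was at the start of the episode below 0.02 m); the robot touches nothing.
It fails at once if the bar with the tree is moved by more than 20 mm (distance of tree_bar from where it was at the start of the episode above 0.02 m).
It also fails if it takes over 43 s, if anything falls off the work surface, if the arm or the gripper's body presses on something with over 40 N, if the wrist force passes 120 N, or if a joint passes its speed limit or range.

ROBOT

A 6-joint arm with a two-finger parallel gripper is mounted at the origin on the work surface. World frame = base frame: x ahead of the robot, y to its left, z up, the work surface at z = 0. Lengths are in m, angles in rad, forces in N, time in s.
With the tool pointing down it reaches from about 0.25 to 0.725 m from the base axis. Payload 9.7 kg.
Tool frame: the origin (TCP) lies at the very end of the fingers, on their centre line; the grasp point (between the pads) lies 19 mm behind it (bot.tcp_to_grasp is the distance from the TCP to the grasp point, in m); z points along the fingers, y is the line along which they close (so a half turn about z gives the same grasp; the last joint's range is limited). The gripper opens to 85 mm and grips with 20 to 120 N. Pads are 22 mm wide; open, the fingers measure 114 mm over their backs; the gripper's body (76 mm by 85 mm) begins 54 mm behind the grasp point. The pads swing forward as they close: fully open they stand 13 mm farther back than shut.
Start: joints at [1.19, 0.087, 0.176, 1.66, 0, 1.571], TCP at [0.204, 0.511, 0.201] pointing down, gripper open.
Joint ranges: [-3.13, 3.13], [-0.85, 1.81], [-1.15, 1.24], [-2.2, 2.28], [-1.44, 1.52], [-3.14, 3.14]. Speed limits (rad/s): [2.22, 2.22, 2.57, 3.14, 3.14, 3.14].

INTERFACE

Orientations are given as a rotation vector (axis times angle).
In Python, from cell import bot gives the robot as it stands.
- The arm moves only by the shell command python3 -m jog 'ROWS' [OPENING] [FORCE]. ROWS is JSON, one flat list of numbers, 4 for each row, row after row: the shift along the tool's x, y, z in mm, then the turn about the tool's z in degrees. A call has 1 to 10 rows; each row shifts and turns the commanded pose from where the row before left it, along the tool's axes as they then stand; what a row does not reach is not made up. A row lasts 1/8 s, in which the tool goes at most 62.5 mm and 10.7 degrees, less where a joint would pass 70% of its speed; a pose out of reach is approached as far as the arm can. A call with a gripper value outside its range is refused whole. OPENING is the opening, from 0 (shut) to 1 (fully open), set as the call begins (- or left out, the last holds). The fingers move at their own pace and stop on an object; FORCE is the grip in N (left out, the last holds). Time passes only in rows, so rows that do not move let the fingers close. It gives the time, the measured TCP pose, the force, the opening and the grip force at its end, in the units of the state.
- bot.get_obs(): the state, without advancing time (a new reading comes with each control period).
- bot.snapshot(name): name is "scene" or "top"; returns a dict with "color" (420x560x3 uint8, red, green, blue), "mtx" (3x3 intrinsics, pixels), "dist" ([k1, k2, p1, p2, k3] as OpenCV has them; the pictures are not rectified), "pose" (4x4, takes a point from camera to world coordinates). Camera axes: x right, y down, z forward; pixel columns grow to the right and rows downward; lengths in m; the calibration is good to about 2 mm. A picture is of the moment at which its call begins. There is no depth.
- bot.job_done(): hands the job in; it is judged then, once.
The state is a dict: "clock": time; "qpos": joint angles; "qvel": joint speeds; "joint_efforts": joint torques, N m; "eef_pos": TCP position; "tcp_rot": TCP orientation; "wrist_force": force on the tool from outside, world axes, zero at the start; "ft_torque": the same for the moment, N m; "finger_gap": opening from 0.0 (shut) to 1.0 (fully open); "gripper_force": force on a finger pad.
Only numpy, scipy, OpenCV 4.12 (cv2) and the standard library are available. Lean on these libraries where they do the work, as an engineer would, in place of code of your own. Each camera call takes 0.05 s, during which the arm holds its last target. There are 200 camera calls.

## Working session

There is one attempt and no reset: what is moved stays moved. The work goes in short steps, Python scripts to look and compute and a shell command to move; the robot and the scene stay as the last step left them, time stands still between calls to the robot, and variables do not carry over. Pictures are saved under pics/ and viewed, at most 10 in all, crops included, and the job is handed in when it is done.

```bash
mkdir -p pics; python3 - <<'E'
from cell import bot
import cv2,numpy as np,pickle
S={n:bot.snapshot(n) for n in("scene","top")}
pickle.dump(S,open("s0.pkl","wb"))
for n in S: cv2.imwrite(f"pics/{n}0.png",S[n]["color"][...,::-1]); print(n,S[n]["mtx"].round(1).tolist(),np.round(S[n]["dist"],4),S[n]["pose"].round(3).tolist())
o=bot.get_obs();print(o["clock"],o["eef_pos"],o["tcp_rot"],bot.tcp_to_grasp)
E
```

```text
scene [[416.9, 0.0, 274.0], [0.0, 416.9, 205.9], [0.0, 0.0, 1.0]] [-0.1002  0.      0.      0.      0.    ] [[0.214, 0.691, -0.691, 1.231], [0.977, -0.155, 0.147, -0.303], [-0.005, -0.706, -0.708, 0.725], [0.0, 0.0, 0.0, 1.0]]
top [[440.0, 0.0, 273.2], [0.0, 440.0, 203.6], [0.0, 0.0, 1.0]] [-0.1115  0.      0.      0.      0.    ] [[-0.006, -0.998, 0.066, 0.484], [-0.999, 0.003, -0.035, -0.145], [0.035, -0.066, -0.997, 0.939], [0.0, 0.0, 0.0, 1.0]]
0.1 [0.20431849 0.51039223 0.20026409] [-5.94497342e-01 -3.08458851e+00  1.80430223e-03] 0.0187
```

View pics/scene0.png

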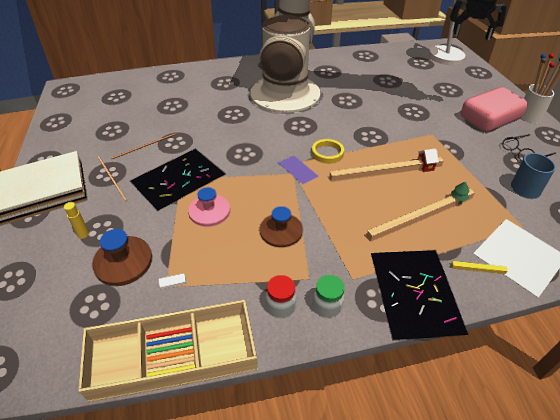

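View pics/top0.png

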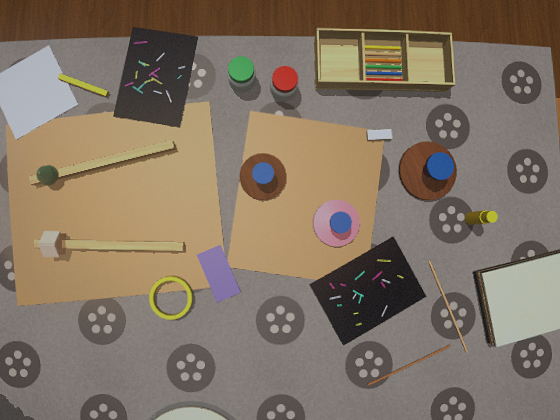

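The scene view shows the house bar from (332,177) to (440,160), with the house at (430,158). The tree bar runs from (370,235) to (465,193).

Candidates, by pixel in the top view:
- **Bars:** the one with the white roof at (50,243) is the house bar, which I want. The one with the green tree at (47,174) must be left alone.
- **Stands:** small brown at (263,173), large brown at (428,170), pink at (336,222). I choose the small brown one, at (282,215) in the scene view.

```bash
cat > h.py <<'E'
import cv2,numpy as np
def ray(s,px):
    u=cv2.undistortPoints(np.array([[px]],float),s["mtx"],s["dist"])[0,0]
    d=s["pose"][:3,:3]@[u[0],u[1],1]; return s["pose"][:3,3],d/np.linalg.norm(d)
def onz(s,px,z):
    o,d=ray(s,px); return o+d*(z-o[2])/d[2]
def tri(s1,p1,s2,p2):
    o1,d1=ray(s1,p1);o2,d2=ray(s2,p2)
    t=np.linalg.lstsq(np.c_[d1,-d2],o2-o1,rcond=None)[0]
    a,b=o1+d1*t[0],o2+d2*t[1]; return (a+b)/2,np.linalg.norm(a-b)
def biggest(mask,box):
    m=np.zeros_like(mask);x0,y0,x1,y1=box;m[y0:y1,x0:x1]=mask[y0:y1,x0:x1]
    c=cv2.findContours(m,cv2.RETR_EXTERNAL,cv2.CHAIN_APPROX_NONE)[0];return max(c,key=cv2.contourArea)
E
python3 - <<'E'
import pickle;from h import *
S=pickle.load(open("s0.pkl","rb"))
T,C=S["top"],S["scene"]
h={n:cv2.cvtColor(S[n]["color"],cv2.COLOR_RGB2HSV) for n in S}
B={}
for n,bx in(("top",(235,145,295,205)),("scene",(255,200,310,250))):
    c=biggest(cv2.inRange(h[n],(100,120,50),(125,255,255)),bx);B[n]=cv2.fitEllipse(c);print(n,"blue",B[n],cv2.boundingRect(c))
print(tri(T,B["top"][0],C,B["scene"][0]),onz(T,B["top"][0],.06))
print("big",onz(T,(440,166),.07), "pink",onz(T,(340,222),.06))
for n,pts in(("top",[(120,245),(120,241),(120,249),(120,236),(50,243),(263,173),(263,190)]),("scene",[(370,172),(370,176),(370,169),(370,185),(430,155),(282,212),(282,219)])):
    for p in pts: print(n,p,h[n][p[1],p[0]])
def crop(n,x,y,w,hh,W,H): return cv2.resize(S[n]["color"][y:y+hh,x:x+w,::-1],(W,H),interpolation=cv2.INTER_CUBIC)
im=np.vstack([crop("top",20,220,200,50,800,200),crop("scene",320,140,130,50,800,308)[:,:800]])
st=np.hstack([crop("top",240,150,50,50,300,300),crop("scene",255,200,50,50,300,300)])
cv2.imwrite("pics/c1.png",im[:508]);cv2.imwrite("pics/c2.png",st)
E
```

```text
top blue ((262.7522888183594, 172.81211853027344), (20.073448181152344, 20.290258407592773), 172.67828369140625) (253, 163, 21, 21)
scene blue ((280.8940124511719, 213.6295166015625), (13.745338439941406, 18.9010009765625), 89.15376281738281) (272, 207, 19, 14)
(array([ 0.60491492, -0.15459497,  0.05570611]), np.float64(0.001086943373699455)) [ 0.6042087  -0.15507631  0.06      ]
big [ 0.617692   -0.51879104  0.07      ] pink [ 0.50448215 -0.31014217  0.06      ]
top (120, 245) [ 26  81 182]
top (120, 241) [ 19 102 173]
top (120, 249) [ 23  90 151]
top (120, 236) [ 18 105 182]
top (50, 243) [ 19  38 170]
top (263, 173) [109 145 160]
top (263, 190) [ 12 142  77]
scene (370, 172) [ 13 132 147]
scene (370, 176) [ 14 132 182]
scene (370, 169) [ 19 110 238]
scene (370, 185) [ 15 132 203]
scene (430, 155) [ 35   7 235]
scene (282, 212) [108 197 171]
scene (282, 219) [108 198 175]
```

View pics/c1.png

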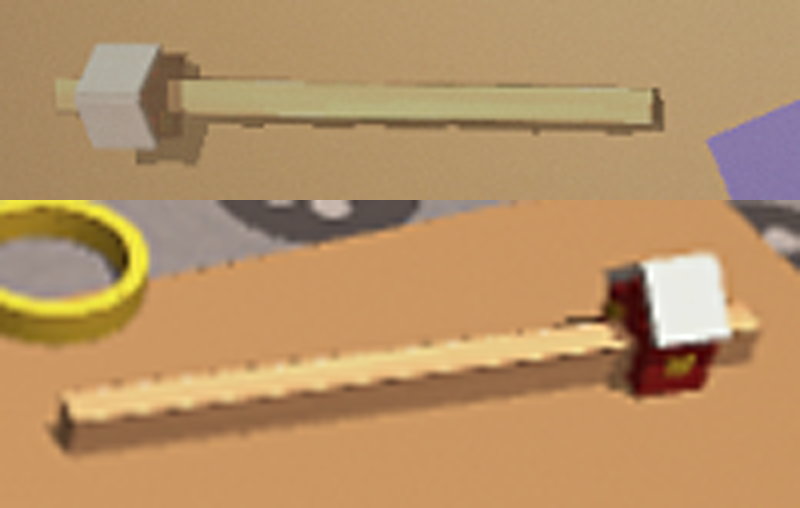

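View pics/c2.png

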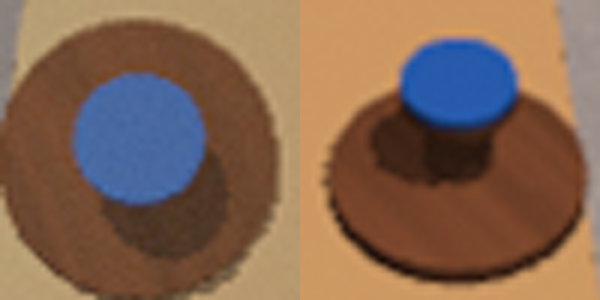

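The crops confirm the choices: the house bar has a red house with a white roof, and the stand has a blue top with a smaller brown foot. Now I'll triangulate the bar's corners and the ridge from crop pixels.

```bash
python3 - <<'E'
import pickle;from h import *
from scipy.spatial.transform import Rotation as R
from cell import bot
S=pickle.load(open("s0.pkl","rb"));T,C=S["top"],S["scene"]
P={"-y,+x":((183.2,242.0),(332.2,176.4)),"-y,-x":((183.2,251),(330.6,172.2)),"+y,+x":((34.2,239.2),(443.2,160.6)),"+y,-x":((34.2,247.8),(441.1,157.1)),"ridge":((47.2,244),(429.8,149.3))}
for k,(a,b) in P.items(): print(k,tri(T,a,C,b),onz(T,a,.022 if k!="ridge" else .06))
g=lambda k,z:onz(T,P[k][0],z)
e0=(g("-y,+x",.022)+g("-y,-x",.022))/2;e1=(g("+y,+x",.022)+g("+y,-x",.022))/2
m=(e0+e1)/2;u=(e1-e0);L=np.linalg.norm(u);u/=L
r=tri(T,*[P["ridge"][0]],C,P["ridge"][1])[0];hd=(r-m)@u
b=m+u*hd/2
print("L",L,"mid",m,"u",u,"house",hd,"balance",b,"bar angle",np.degrees(np.arctan2(u[1],u[0])))
o=bot.get_obs();M=R.from_rotvec(o["tcp_rot"]).as_matrix();print(M.round(3),o["eef_pos"])
d=np.r_[b[:2],.1]-o["eef_pos"];print("toolshift",M.T@d*1000)
ax=M.T@u;print("turn about tool z",np.degrees(np.arctan2(ax[1],ax[0])))
E
```

```text
-y,+x (array([0.46567571, 0.01308262, 0.01507611]), np.float64(0.0035601575037476013)) [0.46537145 0.01016386 0.022     ]
-y,-x (array([0.44704422, 0.01405499, 0.01357043]), np.float64(0.005153262641109278)) [0.44674881 0.01010088 0.022     ]
+y,+x (array([0.47098323, 0.33233693, 0.0173818 ]), np.float64(0.0016038113941324198)) [0.4708079  0.32908945 0.022     ]
+y,-x (array([0.45305698, 0.33486175, 0.01474269]), np.float64(0.004388527143911643)) [0.45265815 0.32876228 0.022     ]
ridge (array([0.46206834, 0.2844298 , 0.05672673]), np.float64(0.002499027029582312)) [0.46178443 0.28151762 0.06      ]
L 0.3188439650959181 mid [0.45889658 0.16952912 0.022     ] u [1.77920680e-02 9.99841709e-01 1.74101308e-16] house 0.1149389233256314 balance [0.45991908 0.22698948 0.022     ] bar angle 88.98053580432007
[[-0.928  0.372 -0.   ]
 [ 0.372  0.928 -0.001]
 [ 0.    -0.001 -1.   ]] [0.20431849 0.51039223 0.20026409]
toolshift [-342.62218636 -167.9889709   100.45599945]
turn about tool z 69.20156850655079
```

Lengths (319 against 320 mm), house offset (0.115), ridge height and reach all check out. Next I move above the balance point, then turn.

```bash
python3 -m jog '[-38,-19,0,0,-38,-19,0,0,-38,-19,0,0,-38,-19,0,0,-38,-19,0,0,-38,-19,0,0,-38,-18,0,0,-38,-18,0,0,-39,-18,0,0]' 1 60; python3 -m jog '[0,0,12,10,0,0,12,10,0,0,12,10,0,0,12,10,0,0,12,10,0,0,10,10,0,0,0,9.2,0,0,0,0,0,0,0,0]'
cat > st.py <<'E'
import numpy as np,sys
from cell import bot
from scipy.spatial.transform import Rotation as R
o=bot.get_obs();M=R.from_rotvec(o["tcp_rot"]).as_matrix()
t=np.array([float(v) for v in sys.argv[1:4]]);u=np.array([.0178,.99984,0]);ax=M.T@u
print(o["clock"],o["eef_pos"].round(4) if hasattr(o["eef_pos"],"round") else o["eef_pos"],"shift",(M.T@(t-o["eef_pos"])*1000).round(1),"turn",np.degrees(np.arctan2(ax[1],ax[0])).round(2),"q6",o["qpos"][5],o["finger_gap"],o["wrist_force"])
E
python3 st.py 0.4599 0.227 0.006
```

```text
clock: 1.23
eef_pos: [0.4611, 0.2259, 0.2006]
tcp_rot: [-0.595, -3.084, 0.0]
wrist_force: [1.4, 0.4, 0.6]
finger_gap: 0.999
gripper_force: 0.0
clock: 2.35
eef_pos: [0.4604, 0.2272, 0.1308]
tcp_rot: [-2.237, -2.205, 0.0]
wrist_force: [0.8, 0.4, 0.8]
finger_gap: 0.997
gripper_force: 0.0
2.35 [0.4604 0.2272 0.1308] shift [ -0.2  -0.5 124.8] turn 0.2 q6 2.0434406298628924 0.9973522618000449 [0.78487314 0.35260775 0.80422029]
```

```bash
python3 -m jog '[0,0,30,0,0,0,30,0,0,0,30,0,0,0,20,0,0,-0.5,10,0,0,0,5,0,0,0,0,0,0,0,0,0]'; python3 -m jog '[0,0,0,0,0,0,0,0,0,0,0,0,0,0,0,0,0,0,0,0,0,0,0,0,0,0,0,0,0,0,0,0]' 0 80; python3 -m jog '[0,0,-10,0,0,0,-20,0,0,0,-25,0,0,0,-25,0,0,0,-20,0,0,0,0,0,0,0,0,0,0,0,0,0]'; python3 - <<'E'
import cv2,pickle
from cell import bot
S={n:bot.snapshot(n) for n in("scene","top")};pickle.dump(S,open("s1.pkl","wb"))
import numpy as np
a=S["scene"]["color"][60:260,180:480];b=S["top"]["color"][120:320,0:300]
cv2.imwrite("pics/lift.png",cv2.resize(np.hstack([a,b])[...,::-1],(800,267)))
E
python3 st.py 0.6043 -0.1548 0.11
```

```text
clock: 3.35
eef_pos: [0.4604, 0.2274, 0.0067]
tcp_rot: [2.241, 2.202, 0.002]
wrist_force: [0.9, -0.3, -0.1]
finger_gap: 0.999
gripper_force: 0.0
clock: 4.35
eef_pos: [0.4599, 0.2272, 0.0059]
tcp_rot: [-2.241, -2.202, 0.0]
wrist_force: [-0.1, 0.9, 0.1]
finger_gap: 0.0
gripper_force: 0.0
clock: 5.35
eef_pos: [0.4594, 0.2269, 0.1049]
tcp_rot: [-2.241, -2.201, 0.002]
wrist_force: [0.1, 0.2, -0.8]
finger_gap: -0.0
gripper_force: 0.0
5.45 [0.4596 0.227  0.1051] shift [-379.2  151.5   -4.8] turn 0.0 q6 2.0473766635677046 -0.0029383044001352527 [ 0.00614219  0.7225162  -0.58174722]
```

View pics/lift.png

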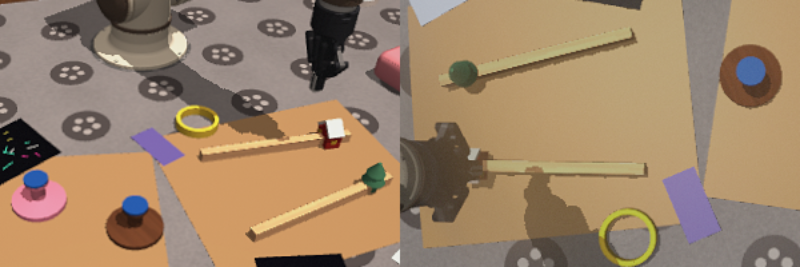

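The grip closed on nothing: in the picture the fingers are beyond the house, near the bar's far end. I'll compare the reported TCP with where it appears in both views.

```bash
python3 - <<'E'
import pickle;from h import *
from cell import bot
S=pickle.load(open("s1.pkl","rb"));S0=pickle.load(open("s0.pkl","rb"))
def proj(s,p):
    W=np.linalg.inv(s["pose"]);return cv2.projectPoints(np.array([p],float),cv2.Rodrigues(W[:3,:3])[0],W[:3,3],s["mtx"],s["dist"])[0].ravel().round(1)
o=bot.get_obs();print(o["qpos"],o["eef_pos"])
for n in S: print(n,"tcp",proj(S[n],o["eef_pos"]),"base",proj(S[n],[0,0,0]),"start tcp",proj(S0[n],[.2043,.5104,.2]),"posechg",abs(S[n]["pose"]-S0[n]["pose"]).max())
im=[]
for n in S:
    c=S[n]["color"].copy();p=proj(S[n],o["eef_pos"]).astype(int);cv2.drawMarker(c,tuple(map(int,p)),(255,0,255),0,12,1)
    c=c[:300];im.append(c[:, 160:560] if n=="scene" else c[:,:400])
cv2.imwrite("pics/p2.png",np.hstack(im)[...,::-1])
E
```

```text
[ 4.58783428e-01 -1.60130287e-02 -1.14724104e-01  1.47326370e+00
  2.78400634e-05  2.04737666e+00] [0.45955655 0.22700062 0.10514255]
scene tcp [413.4 136.5] base [284.8  92.7] start tcp [467.   50.8] posechg 0.0
top tcp [ 63.5 245.8] base [191.6 458.4] start tcp [-100.  385.] posechg 0.0
```

View pics/p2.png

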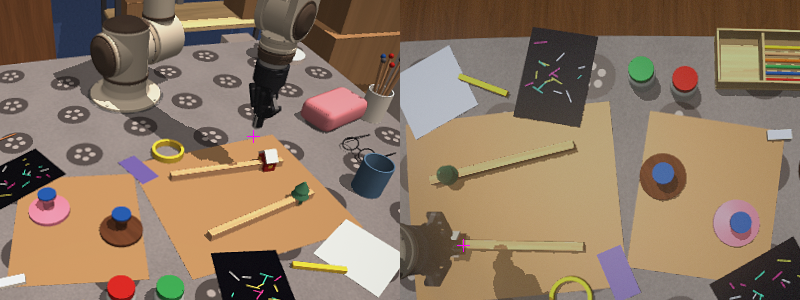

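```bash
python3 - <<'E'
import pickle;from h import *
S=pickle.load(open("s1.pkl","rb"))
a=S["scene"]["color"][70:170,370:470];b=S["top"]["color"][195:295,0:100]
f=lambda c:cv2.resize(np.clip(c.astype(int)*2,0,255).astype(np.uint8),(400,400),interpolation=cv2.INTER_CUBIC)
cv2.imwrite("pics/p3.png",np.hstack([f(a),f(b)])[...,::-1])
E
```

```text
(no output)
```

View pics/p3.png

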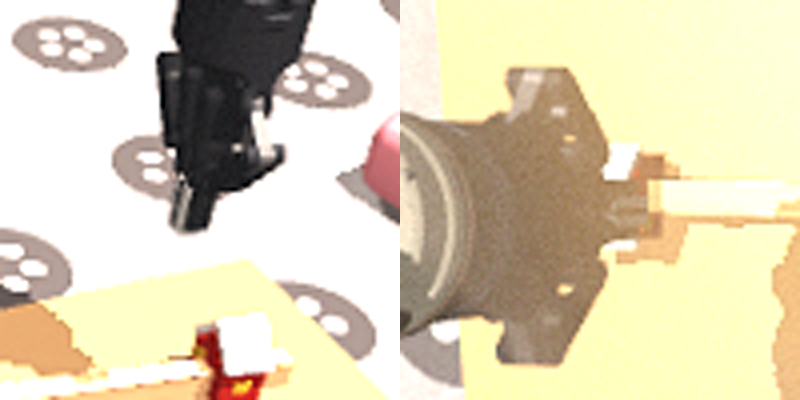

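Seen from both cameras, the fingertips stand about 27 mm higher than the reported TCP (z 0.132 against 0.105), while x and y agree. That explains closing above the bar. To pin the offset down, I'll probe the bar's top gently with the shut fingers, watching the force.

```bash
python3 -m jog '[0,0,30,0,0,0,30,0,0,0,25,0,0,0,10,0,0,0,0,0,0,0,0,0]' 0; python3 -m jog '[0,0,3,0,0,0,0,0]';python3 -m jog '[0,0,3,0,0,0,0,0]'; python3 - <<'E'
import cv2,pickle,numpy as np
from cell import bot
S={n:bot.snapshot(n) for n in("scene","top")};pickle.dump(S,open("s2.pkl","wb"))
a=S["scene"]["color"][100:200,360:460];b=S["top"]["color"][195:295,0:100]
f=lambda c:cv2.resize(np.clip(c.astype(int)*1.5,0,255).astype(np.uint8),(400,400),interpolation=cv2.INTER_CUBIC)
cv2.imwrite("pics/p4.png",np.hstack([f(a),f(b)])[...,::-1])
E
```

```text
clock: 6.2
eef_pos: [0.4605, 0.2274, 0.012]
tcp_rot: [2.241, 2.201, 0.002]
wrist_force: [-0.2, -1.2, -0.9]
finger_gap: 0.0
gripper_force: 0.0
clock: 6.45
eef_pos: [0.46, 0.2272, 0.0081]
tcp_rot: [2.241, 2.202, 0.001]
wrist_force: [0.5, -0.4, -0.3]
finger_gap: 0.002
gripper_force: 0.0
clock: 6.7
eef_pos: [0.4598, 0.2271, 0.0046]
tcp_rot: [-2.241, -2.202, 0.001]
wrist_force: [-0.8, -0.6, 0.5]
finger_gap: -0.003
gripper_force: 0.0
```

View pics/p4.png

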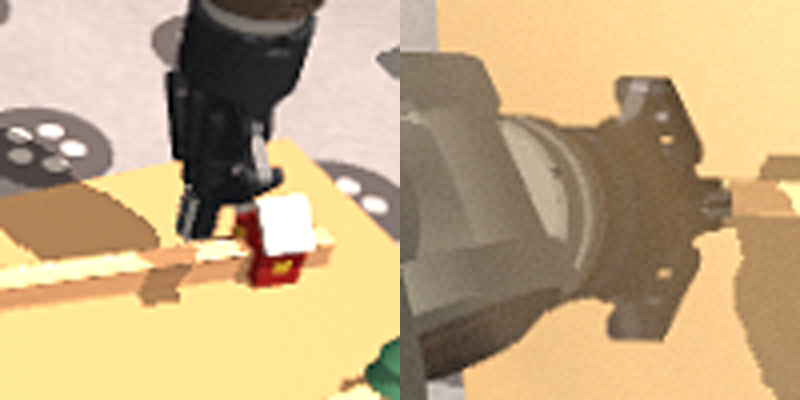

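Both views show the shut fingers in line with the bar, tip just above its top at scene (409,160). I'll continue the probe down.

```bash
for i in 1; do python3 -m jog '[0,0,2,0,0,0,0,0]'|egrep "eef|wrist"; python3 -m jog '[0,0,2,0,0,0,0,0]'|egrep "eef|wrist"; python3 -m jog '[0,0,2,0,0,0,0,0]'|egrep "eef|wrist"; python3 -m jog '[0,0,2,0,0,0,0,0]'|egrep "eef|wrist"; done
```

```text
eef_pos: [0.4598, 0.2271, 0.0027]
wrist_force: [-0.3, -0.4, -0.2]
eef_pos: [0.4598, 0.2271, 0.0007]
wrist_force: [-0.3, 0.2, -0.7]
eef_pos: [0.4598, 0.2271, -0.0013]
wrist_force: [0.0, 0.4, 0.2]
eef_pos: [0.4598, 0.2271, -0.0033]
wrist_force: [0.5, -0.3, 0.4]
```

```bash
python3 -m jog '[0,0,1,0,0,0,0,0]'|egrep "eef|wrist"; python3 -m jog '[0,0,1,0,0,0,0,0]'|egrep "eef|wrist"; python3 -m jog '[0,0,1,0,0,0,0,0]'|egrep "eef|wrist"; python3 -m jog '[0,0,1,0,0,0,0,0]'|egrep "eef|wrist"
```

```text
eef_pos: [0.4599, 0.2272, -0.0042]
wrist_force: [0.3, 0.1, 0.3]
eef_pos: [0.4599, 0.2271, -0.0052]
wrist_force: [-0.1, 0.4, 0.3]
eef_pos: [0.4598, 0.2272, -0.0062]
wrist_force: [0.5, 0.0, -0.5]
eef_pos: [0.4598, 0.2272, -0.0072]
wrist_force: [-0.7, -0.0, -0.1]
```

```bash
python3 -m jog '[0,0,1,0,0,0,0,0]'|egrep "eef|wrist"; python3 -m jog '[0,0,1,0,0,0,0,0]'|egrep "eef|wrist"; python3 -m jog '[0,0,1,0,0,0,0,0]'|egrep "eef|wrist"
```

```text
eef_pos: [0.4598, 0.2271, -0.0082]
wrist_force: [-0.9, 0.1, -0.1]
eef_pos: [0.46, 0.2272, -0.0083]
wrist_force: [-2.6, -1.1, 7.7]
eef_pos: [0.46, 0.2272, -0.0084]
wrist_force: [-6.2, -2.9, 15.2]
```

```bash
python3 - <<'E'
from cell import bot
import pickle
import numpy as np,cv2
o=bot.get_obs();print(o["wrist_force"],o["ft_torque"],o["clock"])
S={n:bot.snapshot(n) for n in("scene","top")};pickle.dump(S,open("s3.pkl","wb"))
o=bot.get_obs();print(o["wrist_force"],o["ft_torque"])
S0=pickle.load(open("s0.pkl","rb"))
# has bar's free part/house moved?
for n,bx in(("top",(100,225,200,265)),("scene",(325,150,395,190))):
    x0,y0,x1,y1=bx;d=cv2.absdiff(S[n]["color"],S0[n]["color"])[y0:y1,x0:x1].mean();print(n,d)
a=S["scene"]["color"][90:190,370:470];b=S["top"]["color"][195:295,20:120]
f=lambda c:cv2.resize(np.clip(c.astype(int)*2,0,255).astype(np.uint8),(400,400),interpolation=cv2.INTER_CUBIC)
cv2.imwrite("pics/p5.png",np.hstack([f(a),f(b)])[...,::-1])
E
```

```text
[-6.19997858 -2.9035093  15.23023569] [-0.67295086  1.33170797 -0.01547671] 9.55
[-5.84662652 -2.90243451 16.04492777] [-0.68238348  1.32151127  0.05795941]
top 5.864916666666667
scene 16.823809523809523
```

View pics/p5.png

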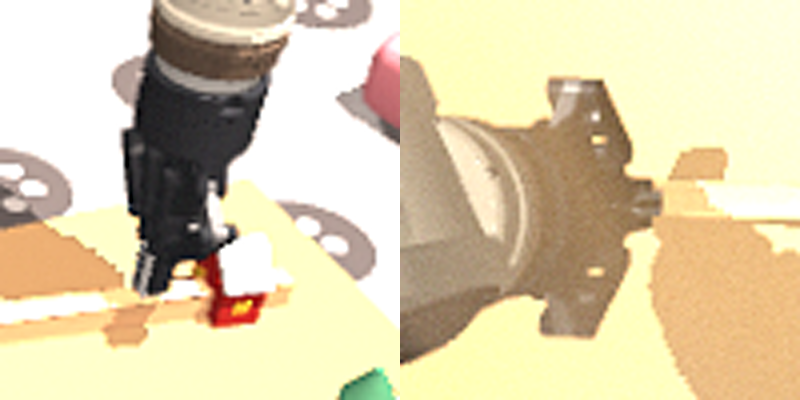

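The probe met the bar's top at reported z −0.008, and the force/moment line passes through the tool axis, so the tip is what touched. The real tip is therefore about 30 mm above the reported TCP. I'll use that offset: raise, open, descend to reported −0.026 (tip about 4 mm above the table) and grip.

```bash
python3 -m jog '[0,0,-20,0,0,0,-20,0,0,0,0,0]' 0|grep eef;  python3 -m jog '[0,0,0,0,0,0,0,0,0,0,0,0,0,0,0,0,0,0,0,0,0,0,0,0]' 1|egrep "eef|gap"; python3 -m jog '[0,0,20,0,0,0,15,0,0,0,10,0,0,0,7,0,0,0,4,0,0,0,0,0,0,0,0,0]'; python3 -m jog '[0,0,0,0,0,0,0,0,0,0,0,0,0,0,0,0,0,0,0,0,0,0,0,0,0,0,0,0]' 0 80
```

```text
eef_pos: [0.4608, 0.2276, 0.0312]
eef_pos: [0.4599, 0.2272, 0.0299]
finger_gap: 1.001
clock: 11.65
eef_pos: [0.4602, 0.2273, -0.0257]
tcp_rot: [2.241, 2.201, 0.001]
wrist_force: [0.1, -0.3, 0.4]
finger_gap: 0.998
gripper_force: 0.0
clock: 12.52
eef_pos: [0.4602, 0.2273, -0.0257]
tcp_rot: [2.241, 2.201, 0.001]
wrist_force: [0.1, -0.2, 5.8]
finger_gap: 0.188
gripper_force: 80.2
```

Gripped: the opening of about 16–18 mm fits the bar, at 80 N. Lifting.

```bash
python3 -m jog '[0,0,-10,0,0,0,-20,0,0,0,-25,0,0,0,-25,0,0,0,-20,0,0,0,-10,0,0,0,0,0,0,0,0,0,0,0,0,0]'; python3 - <<'E'
import pickle;from h import *
from cell import bot
S={n:bot.snapshot(n) for n in("scene","top")};pickle.dump(S,open("s4.pkl","wb"))
o=bot.get_obs();print(o["wrist_force"],o["ft_torque"],o["finger_gap"])
cv2.imwrite("pics/l2.png",np.hstack([S["scene"]["color"][60:260,270:500],S["top"]["color"][140:340,0:230]])[...,::-1].repeat(1,0))
E
python3 st.py 0.6043 -0.1548 0.084
```

```text
clock: 13.65
eef_pos: [0.4595, 0.227, 0.083]
tcp_rot: [-2.241, -2.201, 0.002]
wrist_force: [-0.2, -0.6, -2.4]
finger_gap: 0.188
gripper_force: 79.2
[-0.33962502  0.01445334 -2.22462111] [ 0.01207519 -0.04598342  0.03162581] 0.18847154309188066
13.75 [0.4596 0.227  0.0833] shift [-379.2  151.4   -0.6] turn -0.0 q6 2.0474002865702254 0.18847154309188066 [-0.33962502  0.01445334 -2.22462111]
```

View pics/l2.png

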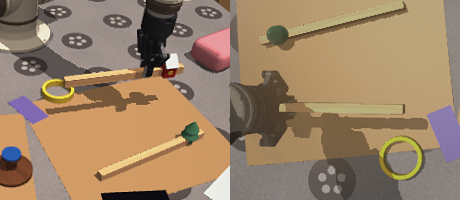

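The views show the bar held level, with the tree bar untouched. I'm carrying it over the stand, then reading the load's moment on the way.

```bash
python3 -m jog '[-38,15,0,0,-38,15,0,0,-38,15,0,0,-38,15,0,0,-38,15,0,0,-38,15,0,0,-38,15,0,0,-38,15,0,0,-38,15,0,0,-37,16,0,0]'|egrep "eef|gap"; python3 -m jog '[0,0,0,0,0,0,0,0,0,0,0,0]'; python3 st.py 0.6043 -0.1548 0.036
python3 - <<'E'
import pickle;from h import *
from cell import bot
tt=[];ff=[]
for i in range(8): S={n:bot.snapshot(n) for n in("scene","top")};o=bot.get_obs();tt.append(o["ft_torque"]);ff.append(o["wrist_force"])
t,f=np.mean(tt,0),np.mean(ff,0);print("F",f,"tau",t,"std",np.std(tt,0),"com dy",t[0]/f[2],"dx",-t[1]/f[2])
pickle.dump(S,open("s5.pkl","wb"))
h=cv2.cvtColor(S["top"]["color"],cv2.COLOR_RGB2HSV)
m=cv2.inRange(h,(22,50,150),(35,140,255)); S0=pickle.load(open("s0.pkl","rb"))
d=(cv2.absdiff(S["top"]["color"],S0["top"]["color"]).max(2)>12).astype(np.uint8)*255
c=biggest(cv2.morphologyEx(m&d,cv2.MORPH_OPEN,np.ones((3,3))),(150,120,420,240));r=cv2.minAreaRect(c);bp=cv2.boxPoints(r);print(r)
for p in bp: print(p,onz(S["top"],p,.131))
E
```

```text
eef_pos: [0.6044, -0.1558, 0.0836]
finger_gap: 0.188
clock: 15.38
eef_pos: [0.6039, -0.1536, 0.0839]
tcp_rot: [-2.24, -2.202, -0.0]
wrist_force: [-1.0, -0.5, -2.6]
finger_gap: 0.187
gripper_force: 79.3
15.375 [ 0.6039 -0.1536  0.0839] shift [-1.2  0.4 47.9] turn 0.05 q6 1.3385216955142465 0.1869832704695157 [-1.04890677 -0.51473244 -2.63801402]
F [-0.06785786  0.07879138 -1.8638252 ] tau [-0.00917029 -0.01768335  0.01520434] std [0.02035174 0.03435353 0.03348825] com dy 0.004920147534945615 dx -0.009487664346774867
((339.5, 170.0), (6.0, 53.0), 90.0)
[313. 167.] [ 0.60534129 -0.24774614  0.131     ]
[366. 167.] [ 0.60558699 -0.34787322  0.131     ]
[366. 173.] [ 0.59423874 -0.34760654  0.131     ]
[313. 173.] [ 0.59408858 -0.24759763  0.131     ]
```

```bash
python3 - <<'E'
import pickle;from h import *
S=pickle.load(open("s5.pkl","rb"));S0=pickle.load(open("s0.pkl","rb"))
c=S["top"]["color"].astype(int);c0=S0["top"]["color"].astype(int)
print([(x,c[170,x].tolist(),c0[170,x].tolist()) for x in range(356,386,2)])
print([(y,c[y,350].tolist()) for y in range(160,182)])
for x in (366,372,376,380):print(x,onz(S["top"],(x,170),.131))
E
```

```text
[(356, [172, 162, 114], [172, 141, 97]), (358, [174, 162, 114], [176, 144, 102]), (360, [174, 163, 114], [174, 142, 100]), (362, [173, 161, 115], [176, 145, 100]), (364, [175, 162, 115], [174, 142, 98]), (366, [174, 153, 108], [173, 141, 97]), (368, [174, 153, 106], [174, 140, 97]), (370, [174, 152, 106], [174, 140, 98]), (372, [171, 149, 105], [175, 143, 101]), (374, [175, 154, 110], [173, 141, 95]), (376, [176, 155, 109], [174, 141, 99]), (378, [146, 113, 80], [175, 140, 96]), (380, [129, 105, 75], [132, 108, 79]), (382, [87, 80, 76], [95, 85, 82]), (384, [88, 79, 75], [96, 85, 83])]
[(160, [165, 136, 93]), (161, [167, 136, 95]), (162, [167, 135, 93]), (163, [168, 136, 95]), (164, [166, 133, 93]), (165, [171, 154, 109]), (166, [175, 161, 113]), (167, [173, 155, 108]), (168, [176, 157, 111]), (169, [175, 157, 112]), (170, [175, 164, 116]), (171, [173, 166, 118]), (172, [174, 161, 114]), (173, [180, 165, 116]), (174, [130, 111, 75]), (175, [73, 53, 38]), (176, [156, 125, 86]), (177, [167, 136, 94]), (178, [167, 136, 94]), (179, [167, 136, 98]), (180, [166, 135, 95]), (181, [167, 136, 97])]
366 [ 0.59990922 -0.34773886  0.131     ]
372 [ 0.59994547 -0.35921433  0.131     ]
376 [ 0.59997127 -0.36688453  0.131     ]
380 [ 0.59999838 -0.37457124  0.131     ]
```

The held bar's end is at y −0.37, as predicted, and the measured centre of mass is within a few mm of the grip. Lowering it to the stand, with small steps near contact.

```bash
python3 -m jog '[-1,0.5,15,0,0,0,15,0,0,0,10,0,0,0,5,0,0,0,0,0,0,0,0,0]'|egrep "eef|wrist"; for k in 1; do python3 -m jog '[0,0,2,0,0,0,0,0]'|egrep "eef|wrist"; python3 -m jog '[0,0,1,0,0,0,0,0]'|egrep "eef|wrist"; python3 -m jog '[0,0,1,0,0,0,0,0]'|egrep "eef|wrist"; done
```

```text
eef_pos: [0.6049, -0.1555, 0.0394]
wrist_force: [-1.0, 0.1, -2.9]
eef_pos: [0.6047, -0.1555, 0.037]
wrist_force: [-0.2, -0.2, -2.8]
eef_pos: [0.6046, -0.1555, 0.0358]
wrist_force: [0.3, 0.1, -2.1]
eef_pos: [0.6046, -0.1555, 0.0348]
wrist_force: [0.2, -0.6, -1.1]
```

```bash
python3 -m jog '[0,0,0.5,0,0,0,0,0]'|egrep "eef|wrist"; python3 -m jog '[0,0,0.5,0,0,0,0,0]'|egrep "eef|wrist"
```

```text
eef_pos: [0.6046, -0.1555, 0.0344]
wrist_force: [0.2, 0.4, -2.0]
eef_pos: [0.6047, -0.1555, 0.0344]
wrist_force: [-2.3, 0.6, 2.8]
```

Contact is at exactly the expected height. Releasing partly, then checking from both views numerically.

```bash
python3 -m jog '[0,0,0,0,0,0,0,0,0,0,0,0,0,0,0,0,0,0,0,0,0,0,0,0]' 0.5; cat > lev.py <<'E'
import pickle;from h import *
from cell import bot
S={n:bot.snapshot(n) for n in("scene","top")};S0=pickle.load(open("s0.pkl","rb"))
c=S["scene"]["color"].astype(int);d=(abs(c-S0["scene"]["color"]).max(2)>25)
h=cv2.cvtColor(S["scene"]["color"],cv2.COLOR_RGB2HSV)
W=np.linalg.inv(S["scene"]["pose"])
b=np.array([.6046,-.1555,.082]);u=np.array([.0178,.99984,0])
# bar's far (-x) / near (+x) top edges predicted; compare the rows where the bar shows along its length
for s in(-.20,-.17,-.14,-.11,-.08,-.05):
    q=[b+u*s+np.array([.009,0,dz]) for dz in(0,-.022)]
    p=cv2.projectPoints(np.array(q),cv2.Rodrigues(W[:3,:3])[0],W[:3,3],S["scene"]["mtx"],S["scene"]["dist"])[0][:,0]
    x=int(round(p[0,0]));y=int(p[0,1]);v=h[y-14:y+16,x,2].astype(int);g=np.diff(v)
    print(s,p.round(1).tolist(),"biggest drop at row",y-14+int(np.argmin(g))+.5,"rise",y-14+int(np.argmax(g))+.5)
E
python3 lev.py
```

```text
clock: 18.92
eef_pos: [0.6046, -0.1555, 0.0339]
tcp_rot: [2.241, 2.202, -0.0]
wrist_force: [-0.0, 0.5, -0.2]
finger_gap: 0.5
gripper_force: 0.0
-0.2 [[188.5, 221.7], [190.1, 228.6]] biggest drop at row 233.5 rise 216.5
-0.17 [[202.7, 219.6], [204.0, 226.6]] biggest drop at row 231.5 rise 227.5
-0.14 [[216.8, 217.5], [217.8, 224.5]] biggest drop at row 229.5 rise 205.5
-0.11 [[230.8, 215.5], [231.6, 222.5]] biggest drop at row 226.5 rise 209.5
-0.08 [[244.7, 213.5], [245.2, 220.5]] biggest drop at row 213.5 rise 207.5
-0.05 [[258.5, 211.4], [258.8, 218.4]] biggest drop at row 212.5 rise 206.5
```

```bash
cat >> lev.py <<'E'
    print("   ",y-10,h[y-10:y+16,x,2].tolist())
E
python3 lev.py | grep -v drop; python3 - <<'E'
import pickle;from h import *
S=pickle.load(open("s5.pkl","rb"))
E
```

```text
211 [244, 246, 247, 224, 157, 171, 233, 243, 242, 242, 243, 236, 183, 154, 154, 152, 154, 157, 174, 210, 217, 218, 223, 152, 119, 122]
    209 [166, 191, 234, 243, 242, 242, 242, 242, 242, 242, 244, 233, 179, 153, 154, 151, 155, 159, 157, 202, 218, 217, 222, 157, 117, 122]
    207 [243, 242, 243, 243, 243, 242, 242, 242, 242, 242, 245, 218, 163, 157, 159, 152, 155, 159, 177, 209, 218, 217, 224, 162, 118, 122]
    205 [122, 122, 122, 121, 116, 182, 238, 244, 242, 243, 246, 211, 156, 159, 158, 153, 156, 167, 205, 219, 218, 222, 163, 117, 121, 123]
    203 [122, 123, 123, 121, 115, 214, 244, 243, 242, 243, 246, 193, 142, 157, 158, 156, 159, 156, 130, 193, 223, 221, 198, 145, 120, 122]
    201 [123, 122, 123, 122, 118, 143, 231, 246, 243, 243, 246, 208, 155, 155, 155, 159, 160, 166, 142, 120, 123, 123, 123, 123, 123, 124]
```

The bar's top edge matches the level prediction within 1 px along its length. Withdrawing straight up.

```bash
python3 -m jog '[0,0,-3,0,0,0,-5,0,0,0,-10,0,0,0,-20,0,0,0,-30,0,0,0,-40,0,0,0,-30,0,0,0,0,0,0,0,0,0,0,0,0,0]'; python3 lev.py|grep -v drop; python3 - <<'E'
import numpy as np,cv2,pickle
from cell import bot
S0=pickle.load(open("s0.pkl","rb"));c=bot.snapshot("scene")["color"]
print("tree bar region diff",cv2.absdiff(c,S0["scene"]["color"])[180:240,400:480].mean())
E
```

```text
clock: 20.38
eef_pos: [0.6041, -0.1553, 0.1706]
tcp_rot: [-2.24, -2.2, 0.002]
wrist_force: [-0.2, -0.5, -0.3]
finger_gap: 0.497
gripper_force: 0.0
    211 [243, 245, 247, 222, 154, 169, 232, 242, 241, 241, 242, 235, 180, 152, 153, 150, 153, 155, 173, 208, 216, 215, 221, 150, 118, 120]
    209 [167, 189, 233, 242, 240, 241, 241, 241, 241, 241, 243, 232, 178, 152, 153, 149, 154, 158, 155, 200, 216, 215, 220, 155, 118, 121]
    207 [227, 243, 241, 241, 241, 241, 241, 241, 241, 242, 244, 216, 161, 156, 156, 151, 154, 157, 177, 206, 215, 216, 221, 160, 118, 121]
    205 [121, 121, 122, 120, 115, 180, 236, 243, 241, 241, 244, 209, 154, 157, 157, 152, 154, 165, 203, 217, 215, 219, 162, 116, 121, 121]
    203 [122, 121, 122, 121, 114, 212, 243, 242, 241, 242, 245, 191, 140, 158, 155, 155, 156, 158, 200, 218, 219, 221, 198, 144, 119, 121]
    201 [179, 143, 114, 115, 114, 145, 173, 176, 166, 229, 247, 207, 155, 153, 154, 158, 157, 165, 140, 120, 122, 122, 122, 122, 123, 123]
tree bar region diff 7.30375
```

The bar is unchanged, level and still, with the gripper clear. Handing in.

```bash
python3 -c "
from cell import bot
print(bot.job_done())"
```

```text
the job is handed in; nothing more can be done
None
```

I laid the house bar across the blue top of the small brown stand at its balance point; it stayed level and still after release, I left the tree bar alone, and I handed the job in at about 20.5 s (no verdict came back).

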